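Show the trainee what the next proof print needs

TASK

Show a trainee what the next proof needs, in order of use, by pointing down with the fingertips at the middle of each thing from about 3 cm above it, for about two seconds each: first the roll of brown tape, then the white-capped plum ink bottle, then the short squeegee. Finish while still pointing at the short squeegee. Touch and move nothing, and on the way between them keep the hand well above everything, so that you never point closely at the red tape, the ochre or teal ink or the long squeegee.

Things in the scene. Friction and masses are not known exactly. Their poses are not given: they have to be found in the camera images.
- tape_brown_top (a point): Roll of brown tape lying flat, 100 mm across, 49 mm high, with an open core. This point: on the roll's axis (in the middle of the core hole), level with its upper face. Stands or lies loose on the table; the z of this point is the height of its top.
- ink_bottle_ochre_top (a point): White ink bottle with an ochre-yellow screw cap and ochre marks, 54 mm across, 94 mm high; cap 40 mm across (not wanted; a second such bottle is part of the clutter at the back by the drawer unit). This point: centre of the cap's top. Stands or lies loose on the table; the z of this point is the height of its top.
- squeegee_small_top (a point): The shorter of two wooden squeegees, with a teal-blue blade edge, lying flat: 190 mm long (its y axis), 116 mm wide (its x axis), 35 mm high. This point: middle of its length and width, at the height of its highest part. Stands or lies loose on the table; the z of this point is the height of its top.
- tape_red_top (a point): Roll of red tape, 84 mm across, 26 mm high (not wanted). This point: on its axis, level with its upper face. Stands or lies loose on the table; the z of this point is the height of its top.
- ink_bottle_plum_top (a point): White ink bottle with a white cap and plum-red marks, 60 mm across, 110 mm high, the only bottle with a white cap; cap 46 mm across. This point: centre of the cap's top. Stands or lies loose on the table; the z of this point is the height of its top.
- ink_bottle_teal_top (a point): Squat white ink pot with a wide black cap and a teal band, 68 mm across, 88 mm high (not wanted; a second such pot is part of the clutter at the back by the drawer unit). This point: centre of the cap's top. Stands or lies loose on the table; the z of this point is the height of its top.
- squeegee_large_top (a point): The longer wooden squeegee, 300 mm long (its y axis), 116 mm wide, 35 mm high (not wanted). This point: middle of its length and width, at the height of its highest part. Stands or lies loose on the table; the z of this point is the height of its top.
Things that resemble listed ones, but are neither listed nor needed, are in the scene too. Of the things that look like the part that bears squeegee_small_top, the largest one is meant.

How it is judged (in metres and radians):
On the way, in this order (a step that is already met when the one before it is completed fails the run):
1. tips within 30 mm of the brown tape's axis, about 1 to 65 mm above it, for 1.5 s (horizontal distance between the grasp point and tape_brown_top below 0.03 m and height (world z) of the grasp point between 0.069 and 0.134 m and contact force between each of the fingers, the arm and anything else below 0.5 N), for 1.5 s.
2. tips within 25 mm of the plum bottle cap's centre, about 1 to 65 mm above it, for 1.5 s (horizontal distance between the grasp point and ink_bottle_plum_top below 0.025 m and height (world z) of the grasp point between 0.13 and 0.195 m and contact force between each of the fingers, the arm and anything else below 0.5 N), for 1.5 s.
3. tips within 30 mm of the short squeegee's middle, about 1 to 65 mm above it, for 1.5 s (horizontal distance between the grasp point and squeegee_small_top below 0.03 m and height (world z) of the grasp point between 0.055 and 0.12 m and contact force between each of the fingers, the arm and anything else below 0.5 N), for 1.5 s.
At the end, for the whole second after the job is handed in: The fingertips still point at the short squeegee: within 30 mm of its middle seen from above, the tips about 1 to 65 mm above its top; the robot touches nothing and all seven things are within 8 mm of where they started (all of step 3 and distance of each of ink_bottle_ochre_top, ink_bottle_plum_top, ink_bottle_teal_top, squeegee_small_top, squeegee_large_top, tape_brown_top, tape_red_top from where it was at the start of the episode below 0.008 m).
It fails at once if the robot touches anything (contact force between any of the fingers, the arm and anything else above 1 N).
It fails at once if one of the tapes, inks or squeegees is moved more than 8 mm, or lifted (distance of any of ink_bottle_ochre_top, ink_bottle_plum_top, ink_bottle_teal_top, squeegee_small_top, squeegee_large_top, tape_brown_top, tape_red_top from where it was at the start of the episode above 0.008 m).
It fails at once if the fingertips come within about 40 mm above the middle of a thing that is not wanted ((horizontal distance between the grasp point and tape_red_top below 0.025 m and height (world z) of the grasp point below 0.085 m) or (horizontal distance between the grasp point and ink_bottle_ochre_top below 0.025 m and height (world z) of the grasp point below 0.153 m) or (horizontal distance between the grasp point and ink_bottle_teal_top below 0.025 m and height (world z) of the grasp point below 0.147 m) or (horizontal distance between the grasp point and squeegee_large_top below 0.025 m and height (world z) of the grasp point below 0.094 m)).
It also fails if it takes over 61 s, if anything falls off the work surface, if the arm or the gripper's body presses on something with over 40 N, if the wrist force passes 120 N, or if a joint passes its speed limit or range.

ROBOT

A 6-joint arm with a two-finger parallel gripper is mounted at the origin on a cart in front of the work surface, level with it; the furniture and walls round the work are solid. World frame = base frame: x ahead of the robot, y to its left, z up, the work surface at z = 0. Lengths are in m, angles in degrees, forces in N, time in s.
With the tool pointing down it reaches from about 0.325 to 1 m from the base axis. Payload 5.1 kg.
Tool frame: the origin (TCP) lies between the finger pads; the fingertips stand 19 mm ahead of it and the grasp point (between the pads) is the TCP; z points along the fingers, y is the line along which they close (so a half turn about z gives the same grasp; the last joint's range is limited). The gripper opens to 85 mm and grips with 20 to 120 N. Pads are 22 mm wide; open, the fingers measure 114 mm over their backs; the gripper's body (76 mm by 85 mm) begins 54 mm behind the grasp point. The pads swing forward as they close: fully open they stand 13 mm farther back than shut.
Start: joints at [60.642, 7.093, 94.555, -0, 78.352, -4.733], TCP at [0.271, 0.591, 0.25] pointing down, gripper open.
Joint ranges: [-149.61, 149.61], [-58.7, 133.49], [1.44, 155.28], [-77.14, 257.14], [18.33, 153.61], [-166.67, 166.67]. Speed limits (degrees/s): [147.25, 147.25, 180, 180, 180, 180].

INTERFACE

Orientations are given as [roll, pitch, yaw] about the fixed x, y, z axes, in that order (R = Rz(yaw) Ry(pitch) Rx(roll)).
In Python, from cell import state, capture, calibration, hand_in, masks_of gives the robot as it stands.
- The arm moves only by the tool send_rows, never from a script. Its argument "deltas" is a list of rows, each an object with "offset": the shift along the world's x, y, z in m, a list of three; "rotation": the turn, a rotation vector about the world's x, y, z in degrees, a list of three; "grip": the finger opening in m, from 0 to 0.0854. A call has 1 to 20 rows; each row shifts and turns the commanded pose from where the row before left it; what a row does not reach is not made up. A row lasts 1/10 s, in which the tool goes at most 50 mm and 8.59 degrees, less where a joint would pass 70% of its speed; a pose out of reach is approached as far as the arm can. A call with a gripper value outside its range is refused whole. The fingers move at their own pace and stop on an object; the grip force is fixed at half the most. Time passes only in rows, so rows that do not move let the fingers close. It gives the time, the measured TCP pose, the force, the opening and the grip force at its end, in the units of the state.
- state(): the state, without advancing time (a new reading comes with each control period).
- capture(name): name is "scene" or "top" or "wrist"; returns the picture (384x512x3 uint8, red, green, blue); there is no depth.
- calibration(name): a dict with "fx", "fy", "cx", "cy" (pixels), "position" and "rotation" of the camera in the world; the wrist camera has in their place "tool_from_camera" (4x4, takes a point from camera to tool coordinates, whose origin is the TCP and whose axes are the flange's). Camera axes: x right, y down, z forward; pixel columns grow to the right and rows downward; lengths in m; the calibration is good to about 2 mm. A picture is of the moment at which its call begins: read the wrist's pose just before it. calibration takes no time and is no camera call.
- hand_in(): hands the job in; it is judged then, once.
Trained networks look in the newest picture that a camera, given by its name, has taken for a name from the list of things; names that differ only in an ending like _2 or _b are one class to them, and where a whole thing is asked for, a point or a joint stands for the part that bears it (a point fixed in the world has none). Each returns a list of dicts, best first, with "conf" (0 to 1); they miss things now and then, are a little off and sometimes report something else, mostly with a low value. They report only what shows in the picture. A call takes as long as a camera call. They do not tell look-alikes from the thing itself.
- masks_of(camera, label): "mask" (384x512 bool, what is visible of it) and "position" ([column, row] in pixels, amid what is visible of it).
The state is a dict: "clock": time; "q": joint angles; "dq": joint speeds; "effort": joint torques, N m; "tcp_pos": TCP position; "eef_rot": TCP orientation; "contact_force": force on the tool from outside, world axes, zero at the start; "ft_torque": the same for the moment, N m; "opening": opening from 0.0 (shut) to 1.0 (fully open); "gripper_force": force on a finger pad.
Only numpy, scipy, OpenCV 4.12 (cv2) and the standard library are available. Lean on these libraries where they do the work, as an engineer would, in place of code of your own. Each camera call takes 0.05 s, during which the arm holds its last target. There are 200 camera calls.

## Working session

There is one attempt and no reset: what is moved stays moved. The work goes in short steps, Python scripts to look and compute and a tool call to move; the robot and the scene stay as the last step left them, time stands still between calls to the robot, and variables do not carry over. Pictures are saved under pics/ and viewed, at most 10 in all, crops included, and the job is handed in when it is done.

Besides the shell and the picture viewer there is one more tool, called after "Request:" as a command line: name --argument value ..., lists and objects as JSON in quotes. send_rows: Moves the arm, as the interface text tells. Its arguments: {"type":"object","properties":{"deltas":{"type":"array"}},"required":["deltas"]}

```bash
mkdir -p pics && cat > h.py <<'E'
import numpy as np,cv2
from cell import *
def proj_plane(cam,px,z):
    c=calibration(cam);R=np.array(c["rotation"]);p=np.array(c["position"])
    if R.shape!=(3,3): print("rot",R)
    d=R@np.array([(px[0]-c["cx"])/c["fx"],(px[1]-c["cy"])/c["fy"],1])
    return p+d*(z-p[2])/d[2]
E
python3 - <<'E'
from h import *
Z=dict(tape_brown_top=.049,ink_bottle_plum_top=.11,squeegee_small_top=.035,tape_red_top=.026,ink_bottle_ochre_top=.094,ink_bottle_teal_top=.088,squeegee_large_top=.035)
ims=[]
for cam in("top","scene"):
    im=capture(cam);ims.append(im)
    cv2.imwrite(f"pics/{cam}.png",cv2.resize(im[:,:,::-1],(800,600)))
    print(cam,calibration(cam)["position"])
    for n,z in Z.items():
        for m in masks_of(cam,n):
            if m["conf"]<.2: continue
            ys,xs=np.nonzero(m["mask"])
            print(n,round(m["conf"],2),np.round(m["position"]),len(xs),xs.min(),xs.max(),ys.min(),ys.max(),np.round(proj_plane(cam,m["position"],z),3))
print(state()["clock"],state()["eef_rot"],state()["opening"])
E
```

```text
top [ 0.31411932 -0.05554961  1.46248264]
rot [-168.04384417   -0.23213178  -91.13975625]Traceback (most recent call last):
  File "<stdin>", line 12, in <module>
  File "h.py", line 7, in proj_plane
    return p+d*(z-p[2])/d[2]
                        ~^^^
IndexError: invalid index to scalar variable.
```

View pics/top.png

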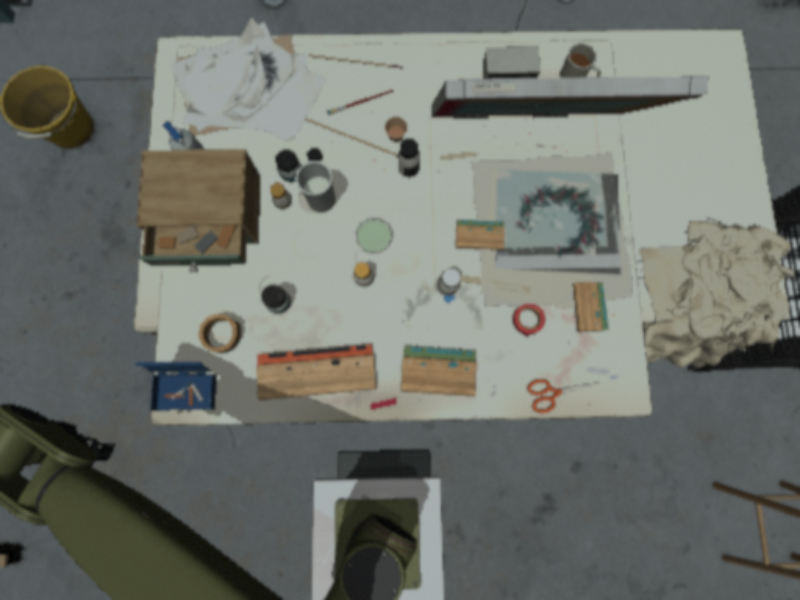

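The top view (800x600) shows the brown tape at (220,332), the white-capped bottle at (450,282), the short squeegee at (439,370) and the long one at (317,370). The smaller look-alike squeegees are at (480,233) and (590,306), and the red tape is at (529,319). The camera rotation is given as roll-pitch-yaw in degrees, so I'll fix the helper.

```bash
sed -i 's/^    if R.shape.*/    if R.shape!=(3,3): R=Rotation.from_euler("xyz",R,degrees=True).as_matrix()/; 1a from scipy.spatial.transform import Rotation' h.py
cat > m.py <<'E'
from h import *
Z=dict(tape_brown_top=.049,ink_bottle_plum_top=.11,squeegee_small_top=.035,tape_red_top=.026,ink_bottle_ochre_top=.094,ink_bottle_teal_top=.088,squeegee_large_top=.035)
for cam in("top","scene"):
    im=capture(cam)
    cv2.imwrite(f"pics/{cam}2.png",cv2.resize(im[:,:,::-1],(800,600)))
    for n,z in Z.items():
        for m in masks_of(cam,n):
            if m["conf"]<.2: continue
            ys,xs=np.nonzero(m["mask"])
            print(cam,n,round(m["conf"],2),np.round(m["position"]),len(xs),xs.min(),xs.max(),ys.min(),ys.max(),np.round(proj_plane(cam,m["position"],z),3))
s=state();print(s["clock"],s["tcp_pos"],s["eef_rot"],s["opening"])
E
python3 m.py
```

```text
top tape_brown_top 0.84 [132. 215.] 299 127 153 200 225 [0.514 0.428 0.049]
top ink_bottle_plum_top 0.74 [290. 180.] 218 280 294 171 188 [ 0.628 -0.201  0.11 ]
top ink_bottle_plum_top 0.43 [279. 235.] 1400 256 304 221 252 [ 0.416 -0.152  0.11 ]
top squeegee_small_top 0.83 [280. 237.] 1335 257 304 222 252 [ 0.416 -0.159  0.035]
top squeegee_small_top 0.77 [307. 152.] 566 292 322 140 159 [ 0.765 -0.286  0.035]
top squeegee_small_top 0.68 [376. 195.] 666 366 389 179 212 [ 0.578 -0.559  0.035]
top tape_red_top 0.47 [343. 207.] 189 329 348 195 214 [ 0.533 -0.423  0.026]
top ink_bottle_ochre_top 0.72 [234. 178.] 127 228 238 168 182 [0.646 0.016 0.094]
top ink_bottle_teal_top 0.53 [178. 191.] 290 167 186 182 200 [0.6   0.239 0.088]
top squeegee_large_top 0.74 [204. 241.] 2203 164 240 220 255 [0.406 0.142 0.035]
scene tape_brown_top 0.85 [193. 160.] 343 183 203 154 172 [0.518 0.384 0.049]
scene ink_bottle_plum_top 0.64 [285. 209.] 532 276 293 193 226 [ 0.601 -0.262  0.11 ]
scene ink_bottle_plum_top 0.57 [194. 162.] 314 183 203 154 171 [0.471 0.224 0.11 ]
scene squeegee_small_top 0.87 [221. 232.] 1451 198 248 212 256 [ 0.407 -0.182  0.035]
scene squeegee_small_top 0.86 [344. 295.] 1303 312 368 276 314 [ 0.57  -0.591  0.035]
scene squeegee_small_top 0.85 [332. 224.] 526 313 351 211 235 [ 0.755 -0.32   0.035]
scene tape_red_top 0.62 [295. 259.] 530 280 309 251 274 [ 0.548 -0.402  0.026]
scene ink_bottle_ochre_top 0.64 [259. 185.] 258 253 265 172 196 [ 0.622 -0.051  0.094]
scene ink_bottle_teal_top 0.73 [222. 172.] 319 214 230 156 178 [0.552 0.131 0.088]
scene squeegee_large_top 0.74 [191. 192.] 1205 164 219 174 213 [0.411 0.12  0.035]
0.9 [0.27086206 0.59085842 0.25033059] [-1.79999376e+02 -8.36197308e-04  1.55374066e+02] 1.0002664609707412
```

```bash
python3 - <<'E'
from h import *
im=cv2.imread("pics/top2.png")
cv2.imwrite("pics/topcrop.png",cv2.resize(im[220:420,140:650],(800,314)))
# cap centre at (450,274)/1.5625
for n,p,z in(("tape",(220,331),.049),("plum",(451,276),.11),("sq",(439,370),.035)):
    print(n,proj_plane("top",np.array(p)/1.5625,z).round(3))
E
```

```text
tape [0.524 0.392 0.049]
plum [ 0.643 -0.197  0.11 ]
sq [ 0.415 -0.165  0.035]
```

View pics/topcrop.png

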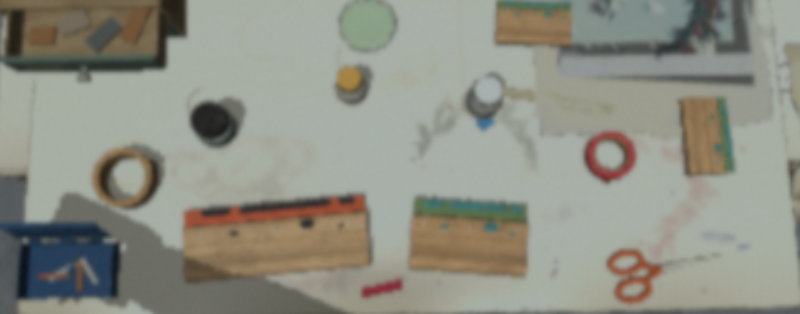

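View pics/scene2.png

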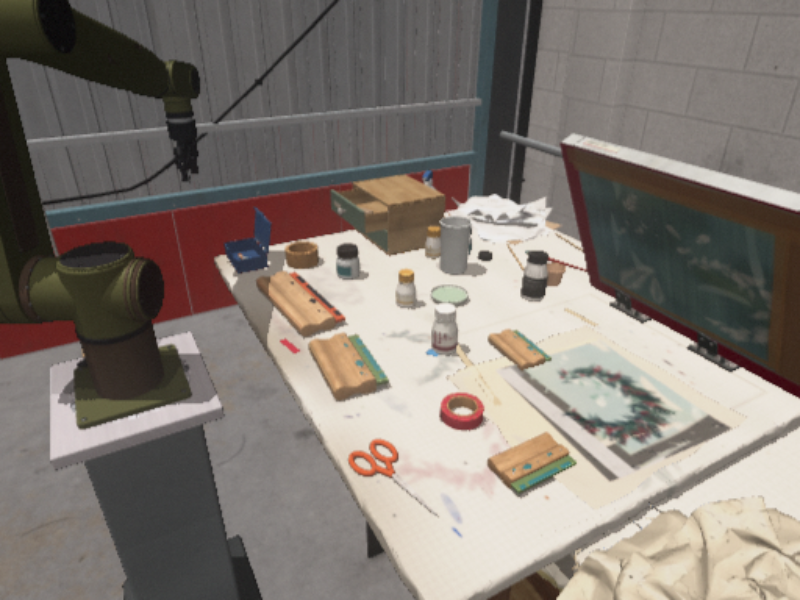

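Both cameras agree on which object is which. I'll move high above the brown tape with the fingers closing on the way, then take a close look with the wrist camera.

Request:
send_rows --deltas '[{"offset":[0.008,-0.006,0.0],"rotation":[0,0,0],"grip":0.0},{"offset":[0.016,-0.0125,0.0],"rotation":[0,0,0],"grip":0.0},{"offset":[0.016,-0.0125,0.0],"rotation":[0,0,0],"grip":0.0},{"offset":[0.016,-0.0125,0.0],"rotation":[0,0,0],"grip":0.0},{"offset":[0.016,-0.0125,0.0],"rotation":[0,0,0],"grip":0.0},{"offset":[0.016,-0.0125,0.0],"rotation":[0,0,0],"grip":0.0},{"offset":[0.016,-0.0125,0.0],"rotation":[0,0,0],"grip":0.0},{"offset":[0.016,-0.0125,0.0],"rotation":[0,0,0],"grip":0.0},{"offset":[0.016,-0.0125,0.0],"rotation":[0,0,0],"grip":0.0},{"offset":[0.016,-0.0125,0.0],"rotation":[0,0,0],"grip":0.0},{"offset":[0.016,-0.0125,0.0],"rotation":[0,0,0],"grip":0.0},{"offset":[0.016,-0.0125,0.0],"rotation":[0,0,0],"grip":0.0},{"offset":[0.016,-0.0125,0.0],"rotation":[0,0,0],"grip":0.0},{"offset":[0.016,-0.0125,0.0],"rotation":[0,0,0],"grip":0.0},{"offset":[0.016,-0.0125,0.0],"rotation":[0,0,0],"grip":0.0},{"offset":[0.016,-0.0125,0.0],"rotation":[0,0,0],"grip":0.0},{"offset":[0.005,-0.005,0.0],"rotation":[0,0,0],"grip":0.0},{"offset":[0,0,0],"rotation":[0,0,0],"grip":0.0},{"offset":[0,0,0],"rotation":[0,0,0],"grip":0.0}]'

```text
clock: 2.8
tcp_pos: [0.5236, 0.3925, 0.2503]
eef_rot: [180.0, -0.0, 155.4]
contact_force: [0.2, -0.2, -0.7]
opening: 0.002
gripper_force: 0.0
```

```bash
cat > w.py <<'E'
import sys
from h import *
n,z=sys.argv[1],float(sys.argv[2])
s=state();im=capture("wrist");c=calibration("wrist")
T=np.eye(4);T[:3,:3]=Rotation.from_euler("xyz",s["eef_rot"],degrees=True).as_matrix();T[:3,3]=s["tcp_pos"]
M=T@np.array(c["tool_from_camera"])
def w(px):
    d=M[:3,:3]@np.array([(px[0]-c["cx"])/c["fx"],(px[1]-c["cy"])/c["fy"],1]);p=M[:3,3]
    return (p+d*(z-p[2])/d[2]).round(3)
for m in masks_of("wrist",n):
    ys,xs=np.nonzero(m["mask"]); (cx,cy),(a,b),ang=cv2.minAreaRect(np.c_[xs,ys].astype(np.float32))
    print(round(m["conf"],2),np.round(m["position"]),w(m["position"]),"rect",round(cx),round(cy),w((cx,cy)),round(a),round(b),xs.min(),xs.max(),ys.min(),ys.max())
def pix(P):
    q=np.linalg.inv(M)@np.r_[P,1];return (c["fx"]*q[0]/q[2]+c["cx"],c["fy"]*q[1]/q[2]+c["cy"])
x,y=map(float,sys.argv[3:5]);u=pix([x,y,z]);print("guess px",np.round(u))
im=im[:,:,::-1].copy();cv2.drawMarker(im,(int(u[0]),int(u[1])),(255,0,255))
cv2.imwrite(f"pics/w_{n}.png",im);print(s["clock"],np.round(s["tcp_pos"],3),np.round(s["contact_force"],2))
E
python3 w.py tape_brown_top 0.049 0.524 0.392
```

```text
0.57 [261. 178.] [0.541 0.4   0.049] rect 256 159 [0.516 0.403 0.049] 77 78 217 295 121 198
guess px [250. 169.]
2.8 [0.524 0.392 0.25 ] [ 0.25 -0.19 -0.71]
```

View pics/w_tape_brown_top.png

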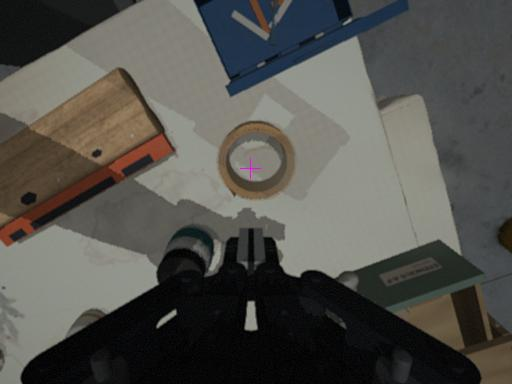

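The wrist view shows the ring centred at about (256,159), which gives (0.516, 0.403), about 13 mm from my first guess. The blue box lid is near the camera side at about (235,88), so I'll check its clearance first.

```bash
python3 - <<'E'
from h import *
print(np.array(calibration("wrist")["tool_from_camera"]).round(3))
for p in((256,163),(270,212)): # lid top ends in 800x600 scene picture
    print([proj_plane("scene",np.array((p[0],p[1]))/1.5625,z).round(3) for z in(0,.1,.15)])
for z in (0,.1,.15): print([proj_plane("top",np.array(p)/1.5625,z).round(3) for p in((138,364),(215,368),(215,374))])
E
```

```text
[[-0.001 -0.949 -0.316  0.082]
 [ 1.    -0.001 -0.     0.   ]
 [ 0.    -0.316  0.949 -0.123]
 [ 0.     0.     0.     1.   ]]
[array([0.72, 1.58, 0.  ]), array([0.625, 1.206, 0.1  ]), array([0.577, 1.02 , 0.15 ])]
[array([0.571, 0.88 , 0.   ]), array([0.496, 0.605, 0.1  ]), array([0.459, 0.467, 0.15 ])]
[array([0.449, 0.618, 0.   ]), array([0.434, 0.417, 0.   ]), array([0.419, 0.416, 0.   ])]
[array([0.439, 0.572, 0.1  ]), array([0.426, 0.384, 0.1  ]), array([0.412, 0.384, 0.1  ])]
[array([0.435, 0.549, 0.15 ]), array([0.422, 0.368, 0.15 ]), array([0.408, 0.367, 0.15 ])]
```

Lid top is about 0.1 m and sits 4 cm or more outside the gripper body, which will be above 0.15 m. The camera stays above 0.2 m. That's clear, so I'll descend and hold.

Request:
send_rows --deltas '[{"offset":[-0.007,0.01,0],"rotation":[0,0,0],"grip":0.0},{"offset":[0,0,-0.01],"rotation":[0,0,0],"grip":0.0},{"offset":[0,0,-0.02],"rotation":[0,0,0],"grip":0.0},{"offset":[0,0,-0.02],"rotation":[0,0,0],"grip":0.0},{"offset":[0,0,-0.02],"rotation":[0,0,0],"grip":0.0},{"offset":[0,0,-0.02],"rotation":[0,0,0],"grip":0.0},{"offset":[0,0,-0.02],"rotation":[0,0,0],"grip":0.0},{"offset":[0,0,-0.02],"rotation":[0,0,0],"grip":0.0},{"offset":[0,0,-0.015],"rotation":[0,0,0],"grip":0.0},{"offset":[0,0,-0.005],"rotation":[0,0,0],"grip":0.0}]'

```text
clock: 3.9
tcp_pos: [0.5153, 0.4019, 0.0974]
eef_rot: [-179.8, -0.1, 155.4]
contact_force: [0.3, 0.6, -0.0]
opening: 0.001
gripper_force: 0.0
```

Request:
send_rows --deltas '[{"offset":[0,0,0],"rotation":[0,0,0],"grip":0.0},{"offset":[0,0,0],"rotation":[0,0,0],"grip":0.0},{"offset":[0,0,0],"rotation":[0,0,0],"grip":0.0},{"offset":[0,0,0],"rotation":[0,0,0],"grip":0.0},{"offset":[0,0,0],"rotation":[0,0,0],"grip":0.0},{"offset":[0,0,0],"rotation":[0,0,0],"grip":0.0},{"offset":[0,0,0],"rotation":[0,0,0],"grip":0.0},{"offset":[0,0,0],"rotation":[0,0,0],"grip":0.0},{"offset":[0,0,0],"rotation":[0,0,0],"grip":0.0},{"offset":[0,0,0],"rotation":[0,0,0],"grip":0.0},{"offset":[0,0,0],"rotation":[0,0,0],"grip":0.0},{"offset":[0,0,0],"rotation":[0,0,0],"grip":0.0},{"offset":[0,0,0],"rotation":[0,0,0],"grip":0.0},{"offset":[0,0,0],"rotation":[0,0,0],"grip":0.0},{"offset":[0,0,0],"rotation":[0,0,0],"grip":0.0},{"offset":[0,0,0],"rotation":[0,0,0],"grip":0.0},{"offset":[0,0,0],"rotation":[0,0,0],"grip":0.0},{"offset":[0,0,0],"rotation":[0,0,0],"grip":0.0},{"offset":[0,0,0],"rotation":[0,0,0],"grip":0.0},{"offset":[0,0,0],"rotation":[0,0,0],"grip":0.0}]'

```text
clock: 5.9
tcp_pos: [0.5169, 0.4024, 0.1004]
eef_rot: [180.0, 0.0, 155.4]
contact_force: [-0.8, -0.6, -0.2]
opening: 0.002
gripper_force: 0.0
```

```bash
python3 w.py tape_brown_top 0.049 0.516 0.403
```

```text
0.9 [268. 233.] [0.531 0.409 0.049] rect 251 209 [0.51  0.406 0.049] 125 133 185 318 147 273
guess px [251. 219.]
5.9 [0.517 0.402 0.1  ] [-0.75 -0.63 -0.17]
```

View pics/w_tape_brown_top.png

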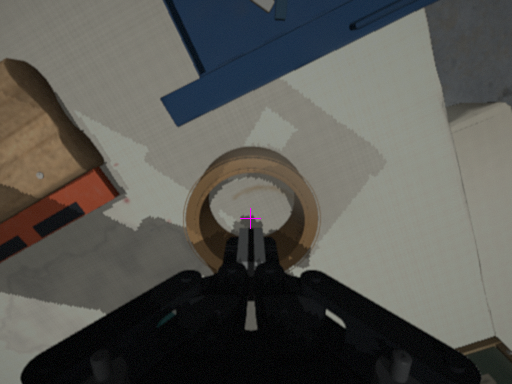

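The cap marker and fingertips sit inside the ring's top face, whose centre is about (252,216), and the hold is done. Next I'll lift and travel high to the plum bottle.

Request:
send_rows --deltas '[{"offset":[0,0,0.01],"rotation":[0,0,0],"grip":0.0},{"offset":[0,0,0.025],"rotation":[0,0,0],"grip":0.0},{"offset":[0,0,0.03],"rotation":[0,0,0],"grip":0.0},{"offset":[0,0,0.03],"rotation":[0,0,0],"grip":0.0},{"offset":[0,0,0.03],"rotation":[0,0,0],"grip":0.0},{"offset":[0,0,0.025],"rotation":[0,0,0],"grip":0.0},{"offset":[0,0,0.01],"rotation":[0,0,0],"grip":0.0},{"offset":[0.003,-0.012,0],"rotation":[0,0,0],"grip":0.0},{"offset":[0.005,-0.024,0],"rotation":[0,0,0],"grip":0.0},{"offset":[0.005,-0.024,0],"rotation":[0,0,0],"grip":0.0},{"offset":[0.005,-0.024,0],"rotation":[0,0,0],"grip":0.0},{"offset":[0.005,-0.024,0],"rotation":[0,0,0],"grip":0.0},{"offset":[0.005,-0.024,0],"rotation":[0,0,0],"grip":0.0},{"offset":[0.005,-0.024,0],"rotation":[0,0,0],"grip":0.0},{"offset":[0.005,-0.024,0],"rotation":[0,0,0],"grip":0.0},{"offset":[0.005,-0.024,0],"rotation":[0,0,0],"grip":0.0},{"offset":[0.005,-0.024,0],"rotation":[0,0,0],"grip":0.0},{"offset":[0.005,-0.024,0],"rotation":[0,0,0],"grip":0.0},{"offset":[0.005,-0.024,0],"rotation":[0,0,0],"grip":0.0}]'

```text
clock: 7.9
tcp_pos: [0.5739, 0.1244, 0.2578]
eef_rot: [-179.9, -0.2, 155.4]
contact_force: [0.6, 0.2, 0.3]
opening: -0.002
gripper_force: 0.0
```

Request:
send_rows --deltas '[{"offset":[0.005,-0.024,0],"rotation":[0,0,0],"grip":0.0},{"offset":[0.005,-0.024,0],"rotation":[0,0,0],"grip":0.0},{"offset":[0.005,-0.024,0],"rotation":[0,0,0],"grip":0.0},{"offset":[0.005,-0.024,0],"rotation":[0,0,0],"grip":0.0},{"offset":[0.005,-0.024,0],"rotation":[0,0,0],"grip":0.0},{"offset":[0.005,-0.024,0],"rotation":[0,0,0],"grip":0.0},{"offset":[0.005,-0.024,0],"rotation":[0,0,0],"grip":0.0},{"offset":[0.005,-0.024,0],"rotation":[0,0,0],"grip":0.0},{"offset":[0.005,-0.024,0],"rotation":[0,0,0],"grip":0.0},{"offset":[0.005,-0.024,0],"rotation":[0,0,0],"grip":0.0},{"offset":[0.005,-0.024,0],"rotation":[0,0,0],"grip":0.0},{"offset":[0.005,-0.024,0],"rotation":[0,0,0],"grip":0.0},{"offset":[0.003,-0.024,0],"rotation":[0,0,0],"grip":0.0},{"offset":[0,-0.01,0],"rotation":[0,0,0],"grip":0.0},{"offset":[0,0,0],"rotation":[0,0,0],"grip":0.0},{"offset":[0,0,0],"rotation":[0,0,0],"grip":0.0},{"offset":[0,0,0],"rotation":[0,0,0],"grip":0.0}]'

```text
clock: 9.6
tcp_pos: [0.6376, -0.1946, 0.26]
eef_rot: [180.0, -0.0, 155.4]
contact_force: [0.0, 0.0, -0.4]
opening: -0.001
gripper_force: 0.0
```

```bash
python3 w.py ink_bottle_plum_top 0.11 0.643 -0.197
```

```text
0.63 [249. 172.] [ 0.628 -0.192  0.11 ] rect 250 172 [ 0.63  -0.191  0.11 ] 59 46 227 273 143 202
guess px [250. 186.]
9.6 [ 0.638 -0.195  0.26 ] [ 0.01  0.02 -0.39]
```

View pics/w_ink_bottle_plum_top.png

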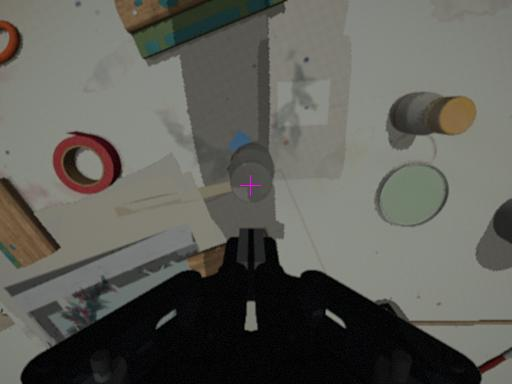

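The bottle's shadowed cap is centred at about (251,181), which gives about (0.638, -0.195), right under the hand. I'll descend 0.10 to z = 0.16 and hold.

Request:
send_rows --deltas '[{"offset":[0,0,-0.01],"rotation":[0,0,0],"grip":0.0},{"offset":[0,0,-0.02],"rotation":[0,0,0],"grip":0.0},{"offset":[0,0,-0.02],"rotation":[0,0,0],"grip":0.0},{"offset":[0,0,-0.02],"rotation":[0,0,0],"grip":0.0},{"offset":[0,0,-0.015],"rotation":[0,0,0],"grip":0.0},{"offset":[0,0,-0.01],"rotation":[0,0,0],"grip":0.0},{"offset":[0,0,-0.005],"rotation":[0,0,0],"grip":0.0},{"offset":[0,0,0],"rotation":[0,0,0],"grip":0.0}]'

```text
clock: 10.5
tcp_pos: [0.6377, -0.1955, 0.1598]
eef_rot: [-180.0, -0.0, 155.4]
contact_force: [-0.3, 0.3, -0.1]
opening: -0.001
gripper_force: 0.0
```

```bash
python3 w.py ink_bottle_plum_top 0.11 0.638 -0.195 && python3 -c "
import cv2;im=cv2.imread('pics/w_ink_bottle_plum_top.png');cv2.imwrite('pics/wp2.png',cv2.convertScaleAbs(im[100:300,150:360],alpha=2.0))"
```

```text
0.69 [251. 198.] [ 0.622 -0.188  0.11 ] rect 252 198 [ 0.622 -0.188  0.11 ] 82 63 220 283 157 239
guess px [251. 221.]
10.5 [ 0.638 -0.196  0.16 ] [-0.26  0.33 -0.09]
```

View pics/wp2.png

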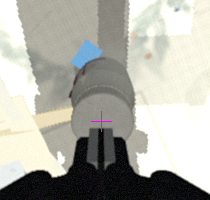

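The cap's disc centre is about 10 px (7 mm) from the marker, inside the 25 mm limit. Hold, then lift and travel to the short squeegee.

Request:
send_rows --deltas '[{"offset":[-0.003,0.001,0],"rotation":[0,0,0],"grip":0.0},{"offset":[0,0,0],"rotation":[0,0,0],"grip":0.0},{"offset":[0,0,0],"rotation":[0,0,0],"grip":0.0},{"offset":[0,0,0],"rotation":[0,0,0],"grip":0.0},{"offset":[0,0,0],"rotation":[0,0,0],"grip":0.0},{"offset":[0,0,0],"rotation":[0,0,0],"grip":0.0},{"offset":[0,0,0],"rotation":[0,0,0],"grip":0.0},{"offset":[0,0,0],"rotation":[0,0,0],"grip":0.0},{"offset":[0,0,0],"rotation":[0,0,0],"grip":0.0},{"offset":[0,0,0],"rotation":[0,0,0],"grip":0.0},{"offset":[0,0,0],"rotation":[0,0,0],"grip":0.0},{"offset":[0,0,0],"rotation":[0,0,0],"grip":0.0},{"offset":[0,0,0],"rotation":[0,0,0],"grip":0.0},{"offset":[0,0,0],"rotation":[0,0,0],"grip":0.0},{"offset":[0,0,0],"rotation":[0,0,0],"grip":0.0},{"offset":[0,0,0],"rotation":[0,0,0],"grip":0.0},{"offset":[0,0,0],"rotation":[0,0,0],"grip":0.0},{"offset":[0,0,0],"rotation":[0,0,0],"grip":0.0},{"offset":[0,0,0],"rotation":[0,0,0],"grip":0.0},{"offset":[0,0,0],"rotation":[0,0,0],"grip":0.0}]'

```text
clock: 12.6
tcp_pos: [0.6349, -0.1946, 0.1603]
eef_rot: [-180.0, -0.0, 155.4]
contact_force: [-0.9, -0.1, -0.0]
opening: 0.001
gripper_force: 0.0
```

Request:
send_rows --deltas '[{"offset":[0,0,0.01],"rotation":[0,0,0],"grip":0.0},{"offset":[0,0,0.02],"rotation":[0,0,0],"grip":0.0},{"offset":[0,0,0.025],"rotation":[0,0,0],"grip":0.0},{"offset":[0,0,0.025],"rotation":[0,0,0],"grip":0.0},{"offset":[0,0,0.02],"rotation":[0,0,0],"grip":0.0},{"offset":[-0.01,0.002,0],"rotation":[0,0,0],"grip":0.0},{"offset":[-0.02,0.003,0],"rotation":[0,0,0],"grip":0.0},{"offset":[-0.02,0.003,0],"rotation":[0,0,0],"grip":0.0},{"offset":[-0.02,0.003,0],"rotation":[0,0,0],"grip":0.0},{"offset":[-0.02,0.003,0],"rotation":[0,0,0],"grip":0.0},{"offset":[-0.02,0.003,0],"rotation":[0,0,0],"grip":0.0},{"offset":[-0.02,0.003,0],"rotation":[0,0,0],"grip":0.0},{"offset":[-0.02,0.003,0],"rotation":[0,0,0],"grip":0.0},{"offset":[-0.02,0.003,0],"rotation":[0,0,0],"grip":0.0},{"offset":[-0.02,0.003,0],"rotation":[0,0,0],"grip":0.0},{"offset":[-0.02,0.003,0],"rotation":[0,0,0],"grip":0.0},{"offset":[-0.01,0,0],"rotation":[0,0,0],"grip":0.0},{"offset":[0,0,0],"rotation":[0,0,0],"grip":0.0},{"offset":[0,0,0],"rotation":[0,0,0],"grip":0.0},{"offset":[0,0,0],"rotation":[0,0,0],"grip":0.0}]'

```text
clock: 14.6
tcp_pos: [0.4153, -0.1627, 0.2602]
eef_rot: [180.0, -0.0, 155.4]
contact_force: [-0.4, -0.4, -0.1]
opening: 0.0
gripper_force: 0.0
```

```bash
python3 w.py squeegee_small_top 0.035 0.415 -0.163
```

```text
0.93 [ 66. 318.] [ 0.524 -0.543  0.035] rect 67 319 [ 0.525 -0.543  0.035] 32 50 38 95 298 340
0.72 [254. 161.] [ 0.414 -0.157  0.035] rect 250 159 [ 0.409 -0.16   0.035] 85 146 169 325 96 217
guess px [250. 164.]
14.6 [ 0.415 -0.163  0.26 ] [-0.43 -0.35 -0.06]
```

View pics/w_squeegee_small_top.png

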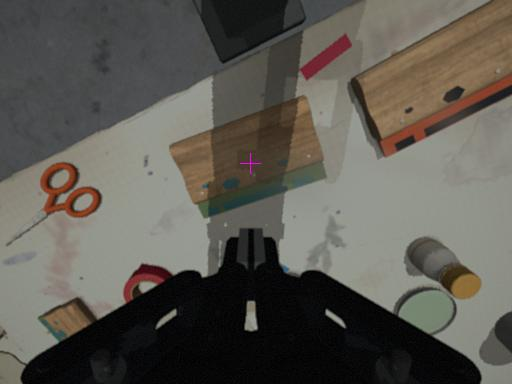

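The squeegee is centred at about (250,160), close to the marker, so I'll descend 0.173 m and hold.

Request:
send_rows --deltas '[{"offset":[-0.003,0.002,-0.01],"rotation":[0,0,0],"grip":0.0},{"offset":[0,0,-0.02],"rotation":[0,0,0],"grip":0.0},{"offset":[0,0,-0.02],"rotation":[0,0,0],"grip":0.0},{"offset":[0,0,-0.02],"rotation":[0,0,0],"grip":0.0},{"offset":[0,0,-0.02],"rotation":[0,0,0],"grip":0.0},{"offset":[0,0,-0.02],"rotation":[0,0,0],"grip":0.0},{"offset":[0,0,-0.02],"rotation":[0,0,0],"grip":0.0},{"offset":[0,0,-0.02],"rotation":[0,0,0],"grip":0.0},{"offset":[0,0,-0.015],"rotation":[0,0,0],"grip":0.0},{"offset":[0,0,-0.008],"rotation":[0,0,0],"grip":0.0}]'

```text
clock: 15.7
tcp_pos: [0.4106, -0.1598, 0.085]
eef_rot: [180.0, -0.2, 155.4]
contact_force: [0.2, 0.6, -0.4]
opening: -0.005
gripper_force: 0.0
```

Request:
send_rows --deltas '[{"offset":[0,0,0],"rotation":[0,0,0],"grip":0.0},{"offset":[0,0,0],"rotation":[0,0,0],"grip":0.0},{"offset":[0,0,0],"rotation":[0,0,0],"grip":0.0},{"offset":[0,0,0],"rotation":[0,0,0],"grip":0.0},{"offset":[0,0,0],"rotation":[0,0,0],"grip":0.0},{"offset":[0,0,0],"rotation":[0,0,0],"grip":0.0},{"offset":[0,0,0],"rotation":[0,0,0],"grip":0.0},{"offset":[0,0,0],"rotation":[0,0,0],"grip":0.0},{"offset":[0,0,0],"rotation":[0,0,0],"grip":0.0},{"offset":[0,0,0],"rotation":[0,0,0],"grip":0.0},{"offset":[0,0,0],"rotation":[0,0,0],"grip":0.0},{"offset":[0,0,0],"rotation":[0,0,0],"grip":0.0},{"offset":[0,0,0],"rotation":[0,0,0],"grip":0.0},{"offset":[0,0,0],"rotation":[0,0,0],"grip":0.0},{"offset":[0,0,0],"rotation":[0,0,0],"grip":0.0},{"offset":[0,0,0],"rotation":[0,0,0],"grip":0.0},{"offset":[0,0,0],"rotation":[0,0,0],"grip":0.0},{"offset":[0,0,0],"rotation":[0,0,0],"grip":0.0},{"offset":[0,0,0],"rotation":[0,0,0],"grip":0.0},{"offset":[0,0,0],"rotation":[0,0,0],"grip":0.0}]'

```text
clock: 17.7
tcp_pos: [0.4119, -0.1606, 0.0873]
eef_rot: [-180.0, -0.0, 155.4]
contact_force: [0.1, 0.4, 0.4]
opening: -0.003
gripper_force: 0.0
```

```bash
python3 w.py squeegee_small_top 0.035 0.412 -0.16
```

```text
0.81 [265. 200.] [ 0.402 -0.145  0.035] rect 249 210 [ 0.405 -0.159  0.035] 150 278 98 384 98 287
guess px [251. 219.]
17.7 [ 0.412 -0.161  0.087] [0.08 0.4  0.37]
```

View pics/w_squeegee_small_top.png

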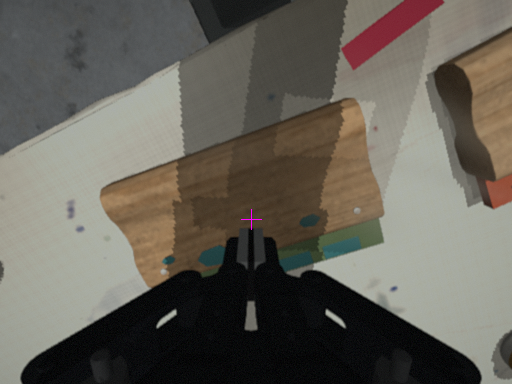

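The fingers point within about 8 mm of the squeegee's middle (marker at (251,219), outline centre at (249,210)). Contact force is negligible, so I'm handing in.

```bash
python3 -c "
from cell import *
print(hand_in())"
```

```text
the job is handed in; nothing more can be done
None
```

I pointed at the brown tape, the plum bottle and the short squeegee in that order, about two seconds each, and handed the job in at about 18 s while still over the squeegee; I saw no sign of contact, but the hand-in gave no verdict.

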